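# Swing the fume extractor over the specimen and open its damper

## Task

Before the specimen cup is opened, push the swing arm of the bench fume extractor round with a fingertip until its hood stands over the cup, with the cup's whole lid under the hood's mouth. Then push the damper lever on top of the blower box round as far as it goes, so that it lies in line with the duct (open). Push gently, lift nothing, and leave the cup, the small jar, the steel tin, the tally counter and the box of slides where they stand.

Things in the scene. Friction and masses are not known exactly. Their poses are not given: they have to be found in the camera images.
- extractor: bench fume extractor, fixed to the counter at a changing place and slight yaw: a grey column (48 mm across, on a round foot 124 mm across) that carries the swing arm, a 38 mm duct lying low on the counter (its top at 55 mm), and a grey blower box 120 x 110 mm, its top 60 mm above the counter, at the other end of the duct to the robot's right. Origin: foot of the column on its axis, at counter height; x away from the robot, y to the left, along which the box lies at -y.
- swing_arm (a joint): angle of the swing arm about the column's vertical axis, rad: 0 = arm along -x of the extractor (toward the robot); grows counter-clockwise seen from above, so positive = hood toward the robot's right; range -1.35 to 1.2. It is parked to the left, at -1.2 to -1.0. Friction holds it wherever it is left; about 2 N at mid arm moves it.
- swing_axis (a point): point on the arm's vertical turning axis, at the height of the arm tube's centre line (165 mm above the counter)
- swing_mid (a point): point on the centre line of the straight arm tube, 120 mm from its turning axis. The tube is a level grey metal bar 24 mm thick (height 153 to 177 mm), 180 mm from axis to hood centre, free below; black plastic collars 30 mm thick lie 28 to 40 mm and 86 to 98 mm from the axis. The hub on the column tops out at 177 mm. x of this point points along the tube to the axis.
- hood_mouth (a point): centre of the hood's round downward mouth, 180 mm from the turning axis and 105 mm above the counter. The hood is a grey cone 108 mm across at the mouth (100 mm inside), with its top at 177 mm.
- lever_axis (a point): point on the vertical turning axis of the damper lever, on top of the blower box, 87 mm above the counter
- lever_knob (a point): centre of the upright round black knob (18 mm across) at the lever's end, 75 mm from the lever's axis, 87 mm above the counter. The knob spans 69 to 105 mm in height; the lever is a level steel bar 12 mm wide, 70 to 80 mm above the counter, over the box whose top is at 60 mm.
- damper (a joint): angle of the damper lever, rad: 0 = shut, lever across the duct, pointing along -x of the extractor (toward the robot); grows clockwise seen from above; 1.57 = fully open at its stop, lever in line with the duct and pointing along +y of the extractor, back toward the column. It starts at 0 to 0.35. Stays where it is left; about 2 N at the knob moves it.
- cup: specimen cup with a wide screw lid, 48 mm across and 66 mm high, standing loose on the counter about 180 mm from the arm's axis (within 20 mm), in one of three places under the arm's sweep (the jar and the tin stand in the other two). The widest of the three. Origin: centre of its underside.
- jar: small slender jar with a screw cap, 36 mm across, 79 mm high, loose. Origin: centre of its underside.
- tin: small low steel tin, 32 mm across, 33 mm high, loose. Origin: centre of its underside.
- tally: hand tally counter, 45 x 64 x 27 mm, loose at the front of the counter. Origin: centre of its underside.
- slide_box: open carton of microscope slides, 58 x 82 x 41 mm, loose to the right of the blower box. Origin: centre of its underside.
Mind the look-alikes: they are no part of the job. Leave any yellow look-alike of the cup alone.

How it is judged:
On the way, in this order (a step that is already met when the one before it is completed fails the run):
1. the hood stands still over the cup, with the damper not yet open (horizontal distance between cup and hood_mouth below 0.026 m and velocity of joint swing_arm between -0.05 and 0.05 rad/s and value of joint damper below 0.5 rad), for 0.3 s.
2. the damper lever is pushed fully open (value of joint damper above 1.45 rad), for 0.2 s.
At the end, for the whole second after the job is handed in: The centre of the hood's mouth is within 26 mm (horizontally) of the cup's axis, so that the whole lid is under the mouth, and the arm is at rest; the damper lever is within 0.12 rad of its open stop; the cup stands upright within 12 mm of where it stood (horizontal distance between cup and hood_mouth below 0.026 m and velocity of joint swing_arm between -0.05 and 0.05 rad/s and value of joint damper above 1.45 rad and angle between cup's own z axis and vertical below 0.1 rad and distance of cup from where it was at the start of the episode below 0.012 m and linear speed of cup below 0.02 m/s); the robot touches nothing.
It fails at once if the specimen cup is lifted, knocked or shifted by more than 12 mm (distance of cup from where it was at the start of the episode above 0.012 m or angle between cup's own z axis and vertical above 0.3 rad).
It fails at once if the small jar or the steel tin is lifted, knocked or shifted by more than 12 mm (distance of any of jar, tin from where it was at the start of the episode above 0.012 m or angle between any of jar, tin's own z axis and vertical above 0.3 rad).
It fails at once if the tally counter or the box of slides is lifted, knocked or shifted by more than 12 mm (distance of any of tally, slide_box from where it was at the start of the episode above 0.012 m or angle between any of tally, slide_box's own z axis and vertical above 0.3 rad).
It fails at once if the swing arm or the lever is forced with more than 40 N (contact force between the fingers and swing_arm above 40 N or contact force between the fingers and damper above 40 N).
It also fails if it takes over 64 s, if anything falls off the work surface, if the arm or the gripper's body presses on something with over 40 N, if the wrist force passes 120 N, or if a joint passes its speed limit or range.

## Robot

A 6-joint arm with a two-finger parallel gripper is mounted at the origin on a cart in front of the work surface, level with it; the furniture and walls round the work are solid. World frame = base frame: x ahead of the robot, y to its left, z up, the work surface at z = 0. Lengths are in m, angles in rad, forces in N, time in s.
With the tool pointing down it reaches from about 0.3 to 0.875 m from the base axis. Payload 6.4 kg.
Tool frame: the origin (TCP) lies at the very end of the fingers, on their centre line; the grasp point (between the pads) lies 19 mm behind it; z points along the fingers, y is the line along which they close (so a half turn about z gives the same grasp; the last joint's range is limited). The gripper opens to 88 mm and grips with 3 to 60 N. Pads are 18 mm wide; open, the fingers measure 123 mm over their backs; the gripper's body (75 mm by 187 mm) begins 45 mm behind the grasp point.
Start: joints at [1.082, 0.181, 1.607, -0, 1.354, -0.206], TCP at [0.16, 0.552, 0.239] pointing down, gripper open.
Joint ranges: [-2.99, 2.99], [-0.89, 2.07], [0.3, 2.58], [-1.14, 4.28], [0, 2.63], [-3.12, 3.12]. Speed limits (rad/s): [2.57, 2.57, 3.01, 3.14, 3.14, 3.14].

## Interface

Orientations are given as a unit quaternion [x, y, z, w].
In Python, from bench import status, eyes, ticket gives the robot as it stands.
- The arm moves only by the tool carry_out, never from a script. Its argument "targets" is one flat list of numbers, 7 for each row, row after row: the turn, a rotation vector about the tool's x, y, z in degrees, then the shift along the tool's x, y, z in m, then the finger opening in m, from 0 to 0.0881. A call has 1 to 5 rows; each row shifts and turns the commanded pose from where the row before left it, along the tool's axes as they then stand; what a row does not reach is not made up. A row lasts 1/8 s, in which the tool goes at most 62.5 mm and 10.7 degrees, less where a joint would pass 70% of its speed; a pose out of reach is approached as far as the arm can. A call with a gripper value outside its range is refused whole. The fingers move at their own pace and stop on an object; "squeeze" is the grip in N (left out, the last holds). Time passes only in rows, so rows that do not move let the fingers close. It gives the time, the measured TCP pose, the force, the opening and the grip force at its end, in the units of the state.
- status.observe(): the state, without advancing time (a new reading comes with each control period).
- eyes.get_image(name): name is "scene" or "top"; returns a dict with "img" (480x640x3 uint8, red, green, blue), "mtx" (3x3 intrinsics, pixels), "k1" (the pictures are not rectified: a ray, as slopes to the right and down, at radius r is drawn at 1 + k1 r^2 times it, then the intrinsics apply), "T" (4x4, takes a point from camera to world coordinates). Camera axes: x right, y up, looking along -z (the intrinsics and any distortion apply to the point x, -y, -z); pixel columns grow to the right and rows downward; lengths in m; the calibration is good to about 2 mm. A picture is of the moment at which its call begins. There is no depth.
- ticket.close_job(): hands the job in; it is judged then, once.
The state is a dict: "clock": time; "joint_pos": joint angles; "qd": joint speeds; "joint_torque": joint torques, N m; "tcp_pos": TCP position; "tcp_rot": TCP orientation; "wrist_force": force on the tool from outside, world axes, zero at the start; "wrist_torque": the same for the moment, N m; "finger_gap": finger opening in m; "grasp_force": force on a finger pad.
Only numpy, scipy, OpenCV 4.12 (cv2) and the standard library are available. Lean on these libraries where they do the work, as an engineer would, in place of code of your own. Each camera call takes 0.05 s, during which the arm holds its last target. There are 200 camera calls.

## Working session

There is one attempt and no reset: what is moved stays moved. The work goes in short steps, Python scripts to look and compute and a tool call to move; the robot and the scene stay as the last step left them, time stands still between calls to the robot, and variables do not carry over. Pictures are saved under pics/ and viewed, at most 10 in all, crops included, and the job is handed in when it is done.

Besides the shell and the picture viewer there is one more tool, called after "Request:" as name(argument=value, ...), one argument or row to a line, values as JSON. carry_out: Moves the arm, as the interface text tells. Its arguments: {"type":"object","properties":{"targets":{"type":"array","items":{"type":"number"}},"squeeze":{"type":"number"}},"required":["targets"]}

```bash
mkdir -p pics; ls; cat > h.py <<'E'
import numpy as np,cv2
from bench import status,eyes,ticket
def pic(n,f):
    d=eyes.get_image(n); cv2.imwrite(f,d["img"][:,:,::-1]); np.savez(f+'.npz',**d); return d
def ray(d,uv):
    K=np.array(d["mtx"]);T=np.array(d["T"])
    p=cv2.undistortPoints(np.array([[uv]],float),K,np.array([float(d["k1"]),0,0,0,0]))[0,0]
    return T[:3,3],T[:3,:3]@np.array([p[0],-p[1],-1])
def plane(d,uv,z):
    o,r=ray(d,uv); return o+r*(z-o[2])/r[2]
def proj(d,P):
    K=np.array(d["mtx"]);T=np.array(d["T"])
    c=T[:3,:3].T@(np.array(P)-T[:3,3]); c=np.array([c[0],-c[1],-c[2]])
    return cv2.projectPoints(c[None],np.zeros(3),np.zeros(3),K,np.array([float(d["k1"]),0,0,0,0]))[0][0,0]
E
python3 - <<'E'
from h import *
for n in ("top","scene"):
    d=pic(n,f"pics/{n}0.png"); print(d["T"],d["mtx"],d["k1"])
print(status.observe())
E
```

```text
pics
[[-0.00625241  0.99448253 -0.10471584  0.39216639]
 [-0.99978764 -0.00827314 -0.01887401 -0.14428686]
 [-0.0196362   0.10457559  0.99432307  1.25471975]
 [ 0.          0.          0.          1.        ]] [[433.1378563    0.         314.63574022]
 [  0.         433.1378563  234.18152077]
 [  0.           0.           1.        ]] -0.012248897294147092
[[ 0.59538453  0.5843253  -0.55143559 -0.22155932]
 [-0.80319681  0.44979543 -0.39058796 -0.65664004]
 [ 0.01980278  0.67546133  0.73712946  1.10269153]
 [ 0.          0.          0.          1.        ]] [[615.64491922   0.         315.30672466]
 [  0.         615.64491922 231.33627256]
 [  0.           0.           1.        ]] -0.04355865185836014
{'clock': 0.1, 'joint_pos': array([ 1.08168201e+00,  1.81483540e-01,  1.60785660e+00, -6.00923029e-05,
        1.35377920e+00, -2.06331644e-01]), 'qd': array([-0.00027086, -0.00146196, -0.00236848,  0.00055199, -0.00079769,
        0.0006587 ]), 'joint_torque': array([ 2.58867331e-04, -4.34824526e+01, -3.42692113e+01,  7.04207341e-02,
        3.40630277e-02, -5.59957755e-05]), 'tcp_pos': array([0.16024039, 0.55174418, 0.23791562]), 'tcp_rot': array([ 1.40914234e-01,  9.90021512e-01, -7.27652843e-04, -2.32533958e-04]), 'wrist_force': array([ 0.74053979, -1.51576702,  0.51668726]), 'wrist_torque': array([ 0.0004047 , -0.0034076 , -0.01937506]), 'grasp_force': 0.0, 'finger_gap': 0.08817231816275467}
```

View pics/top0.png

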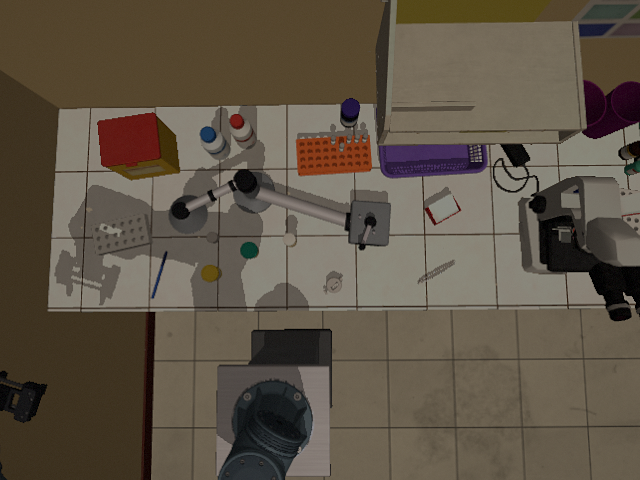

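View pics/scene0.png

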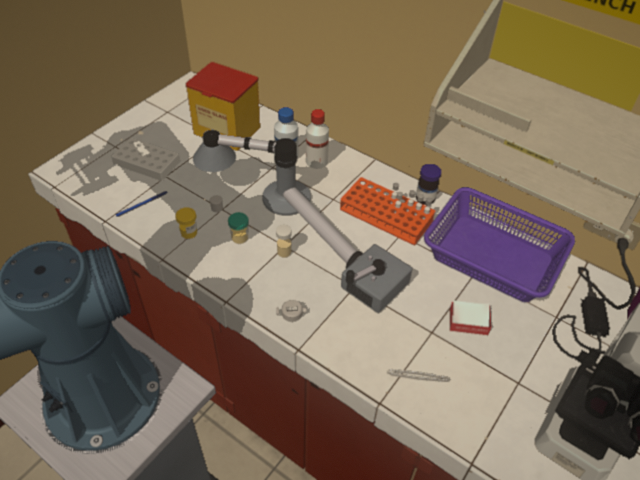

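The top view shows the teal-lidded cup at (249,250), a yellow look-alike at (210,273), the white-capped jar at (290,240) and the tin at (212,238). The column cap is at (245,182), the hood top at (181,210) and the lever knob at about (362,247). I choose the teal cup: it is the widest non-yellow one and lies under the arm's sweep.

```bash
cat > m.py <<'E'
from h import *
import sys
L=lambda f:dict(np.load(f"pics/{f}.png.npz"))
t=L("top0");s=L("scene0")
def tri(a,b):
    o1,r1=ray(t,a);o2,r2=ray(s,b);r1/=np.linalg.norm(r1);r2/=np.linalg.norm(r2)
    x=np.linalg.lstsq(np.c_[r1,-r2],o2-o1,rcond=None)[0]
    p=o1+x[0]*r1;q=o2+x[1]*r2; return (p+q)/2,np.linalg.norm(p-q)
def blob(d,lo,hi,roi):
    h=cv2.cvtColor(d["img"],cv2.COLOR_RGB2HSV);m=cv2.inRange(h,np.array(lo),np.array(hi));k=np.zeros_like(m);x0,y0,x1,y1=roi;k[y0:y1,x0:x1]=m[y0:y1,x0:x1]
    n,_,st,c=cv2.connectedComponentsWithStats(k)
    i=1+np.argmax(st[1:,4]);return c[i],st[i]
E
python3 - <<'E'
from m import *
np.set_printoptions(precision=4,suppress=True)
a,sa=blob(t,(75,90,30),(100,255,255),(230,230,270,270)); b,sb=blob(s,(70,90,30),(100,255,255),(215,200,260,250))
print("cup",a,sa,b,sb,tri(a,b)[0:2],plane(t,a,.066),plane(s,b,.06))
for nm,rt,rs in(("cap",(228,165,262,200),(270,135,300,168)),("hoodtop",(168,198,194,222),(200,126,224,150)),("knob",(354,240,370,254),(340,250,364,285)),("levhub",(362,212,380,228),(370,258,390,276))):
    a,sa=blob(t,(0,0,0),(180,255,45),rt); b,sb=blob(s,(0,0,0),(180,255,45),rs)
    print(nm,a,sa,b,sb,*tri(a,b))
c=t["img"][160:280,165:400]; cv2.imwrite("pics/c1.png",cv2.resize(c,None,fx=3.4,fy=3.4,interpolation=cv2.INTER_CUBIC)[:,:,::-1])
E
```

```text
cup [248.6927 249.6972] [241 242  17  16 218] [237.8682 220.7364] [229 213  19  17 258] (array([0.477 , 0.0615, 0.0569]), np.float64(0.001548291139804011)) [0.4758 0.0605 0.066 ] [0.4753 0.0587 0.06  ]
cap [246.2421 181.2758] [234 169  26  27 475] [285.31  151.862] [275 139  21  28 471] [0.6474 0.0528 0.1566] 0.0006077919783610339
hoodtop [180.0218 208.3583] [170 198  24  22 321] [210.7382 138.2513] [204 131  15  16 191] [0.5771 0.2248 0.1572] 0.0020590049909153577Traceback (most recent call last):
  File "<stdin>", line 6, in <module>
  File "m.py", line 12, in blob
    i=1+np.argmax(st[1:,4]);return c[i],st[i]
        ~~~~~~~~~^^^^^^^^^^
    return _wrapfunc(a, 'argmax', axis=axis, out=out, **kwds)
    return bound(*args, **kwds)
ValueError: attempt to get argmax of an empty sequence
```

```bash
python3 - <<'E'
from m import *
a=t["img"][160:280,165:400]; b=s["img"][120:300,190:420]
a=cv2.resize(a,(780,398),interpolation=cv2.INTER_CUBIC); 
cv2.imwrite("pics/c1.png",a[:,:,::-1])
cv2.imwrite("pics/c2.png",cv2.resize(b,None,fx=3.3,fy=3.3,interpolation=cv2.INTER_CUBIC)[:,:,::-1])
E
```

```text
(no output)
```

View pics/c1.png

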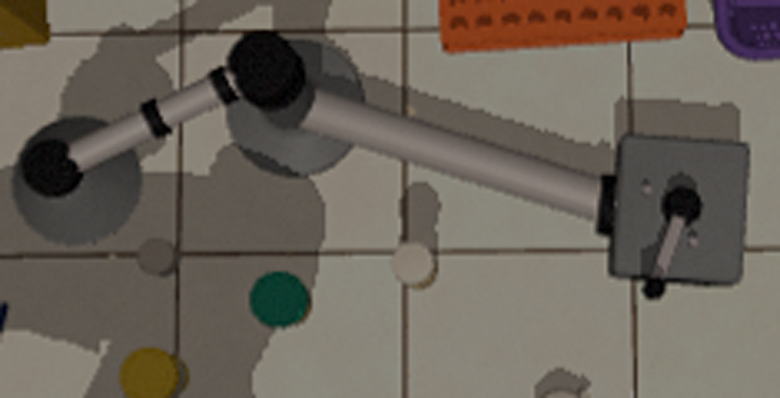

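View pics/c2.png

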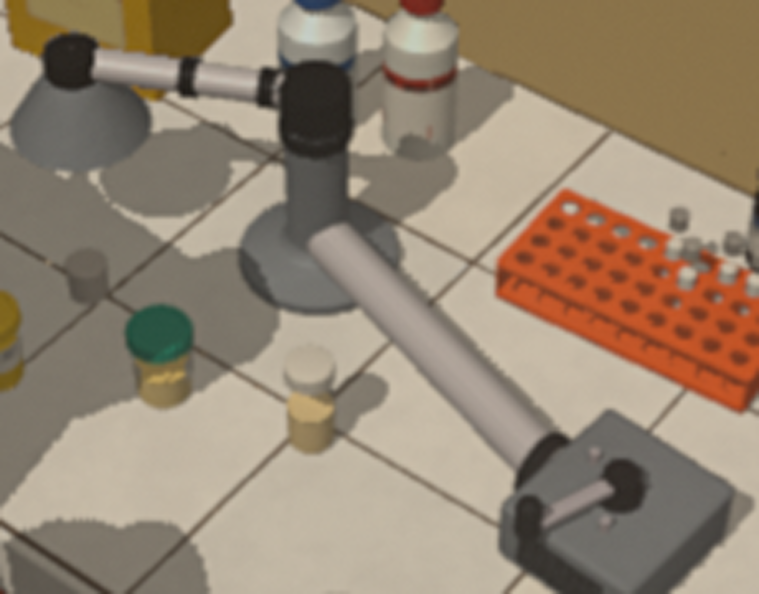

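```bash
python3 - <<'E'
from m import *
np.set_printoptions(precision=4,suppress=True)
A=lambda x,y:(165+x/3.319,160+y/3.319)
B=lambda x,y:(190+x/3.3,120+y/3.3)
def show(n,a,b,z): print(n,*tri(a,b),"top@z",plane(t,a,z)[:2],"sc@z",plane(s,b,z)[:2])
show("axis",A(260,64),B(317,82),.177)
show("hood",A(49,163),B(70,48),.177)
show("knob",A(654,287),B(527,504),.105)
show("levhub",A(681,204),B(626,481),.09)
for n,p in(("box",[(622,135),(748,145),(740,284),(610,275)]),):
    P=[plane(t,A(*q),.06)[:2] for q in p];print(n,P,np.mean(P,0))
P=np.array([plane(t,A(*q),.06)[:2] for q in p]);print("edge yaw",[np.arctan2(*(P[(i+1)%4]-P[i])[::-1]) for i in range(4)])
print("jar",plane(t,A(413,264),.079),"tin",plane(t,A(157,256),.033),"yel",plane(t,A(150,374),.06))
print("mouth px",[plane(t,A(*q),.105)[:2] for q in((13,180),(141,180),(77,244))])
E
```

```text
axis [0.6499 0.0552 0.175 ] 0.005320982063706002 top@z [0.6477 0.0568] sc@z [0.6497 0.0516]
hood [0.5731 0.2188 0.1741] 0.0003761319420821419 top@z [0.5725 0.2179] sc@z [0.5706 0.2158]
knob [ 0.4806 -0.2497  0.0959] 0.0015708214596079617 top@z [ 0.4794 -0.2482] sc@z [ 0.4748 -0.2539]
levhub [ 0.5531 -0.2778  0.069 ] 0.006866911124351298 top@z [ 0.5482 -0.2728] sc@z [ 0.5398 -0.288 ]
box [array([ 0.6112, -0.2277]), array([ 0.6017, -0.3332]), array([ 0.4847, -0.3237]), array([ 0.4931, -0.2159])] [ 0.5477 -0.2751]
edge yaw [np.float64(-1.6608450020041787), np.float64(3.060463313464084), np.float64(1.4933489747752373), np.float64(-0.09961126580589202)]
jar [ 0.5018 -0.0531  0.079 ] tin [0.5148 0.1706 0.033 ] yel [0.4134 0.1677 0.06  ]
mouth px [array([0.5708, 0.2714]), array([0.5698, 0.1663]), array([0.5179, 0.2175])]
```

```bash
cat > p.py <<'E'
from m import *
np.set_printoptions(precision=4,suppress=True)
from scipy.spatial.transform import Rotation as R
AX=np.array([.648,.055]); LV=np.array([.548,-.274])
def swing(phi,r,off,z): # phi deg, tool y along d
    p=np.radians(phi);u=np.array([-np.cos(p),np.sin(p)]);d=np.array([np.sin(p),np.cos(p)])
    return [*(AX+r*u+off*d),z,90-phi]
def lever(psi,r,off,z):
    p=np.radians(psi);v=np.array([-np.cos(p),np.sin(p)]);w=np.array([np.sin(p),np.cos(p)])
    return [*(LV+r*v-off*w),z,90-psi]
def cur():
    o=status.observe();M=R.from_quat(o["tcp_rot"]).as_matrix();a=np.degrees(np.arctan2(M[1,1],M[0,1]))
    print("now",o["clock"],o["tcp_pos"],round(a,2),o["wrist_force"],"tilt",M[2,2]); return [*o["tcp_pos"],a]
def rows(wps,c=None):
    c=c or cur()
    for w in wps:
        a=np.radians(c[3]);D=np.array(w[:3])-c[:3]
        y=np.array([np.cos(a),np.sin(a)]);x=np.array([-y[1],y[0]])
        print("->",np.round(w,4)," rz %.1f  dx %.4f dy %.4f dz %.4f"%(-(w[3]-c[3]),D[:2]@x,D[:2]@y,-D[2])); c=w
E
python3 - <<'E'
from p import *
for n,a,b in(("blue",(208,133),(286,114)),("red",(237,120),(317,116)),("tallbox",(157,116),(258,80))): print(n,*tri(a,b))
c=cur(); e=swing(65,.115,.050,.26)
W=[[*(np.array(c[:3])+(np.array(e[:3])-c[:3])*k/12),c[3]+(e[3]-c[3])*k/12] for k in range(1,13)]
rows(W+[swing(65,.115,.05,.15)],c)
E
```

```text
blue [0.7854 0.1608 0.1359] 0.000953638415760269
red [0.8144 0.0814 0.1491] 0.0016051998137323624
tallbox [0.8234 0.2871 0.167 ] 0.00356361436834053
now 0.1 [0.1602 0.5517 0.2379] 73.8 [ 0.7405 -1.5158  0.5167] tilt -0.9999988328985971
-> [ 0.2006  0.5208  0.2398 69.732 ]  rz 4.1  dx -0.0474 dy -0.0185 dz -0.0018
-> [ 0.241   0.4898  0.2416 65.6654]  rz 4.1  dx -0.0486 dy -0.0150 dz -0.0018
-> [ 0.2814  0.4589  0.2434 61.5989]  rz 4.1  dx -0.0495 dy -0.0116 dz -0.0018
-> [ 0.3217  0.4279  0.2453 57.5323]  rz 4.1  dx -0.0502 dy -0.0080 dz -0.0018
-> [ 0.3621  0.397   0.2471 53.4658]  rz 4.1  dx -0.0507 dy -0.0044 dz -0.0018
-> [ 0.4025  0.3661  0.249  49.3993]  rz 4.1  dx -0.0509 dy -0.0008 dz -0.0018
-> [ 0.4429  0.3351  0.2508 45.3327]  rz 4.1  dx -0.0508 dy 0.0028 dz -0.0018
-> [ 0.4832  0.3042  0.2526 41.2662]  rz 4.1  dx -0.0505 dy 0.0064 dz -0.0018
-> [ 0.5236  0.2732  0.2545 37.1996]  rz 4.1  dx -0.0499 dy 0.0099 dz -0.0018
-> [ 0.564   0.2423  0.2563 33.1331]  rz 4.1  dx -0.0491 dy 0.0134 dz -0.0018
-> [ 0.6043  0.2113  0.2582 29.0665]  rz 4.1  dx -0.0480 dy 0.0169 dz -0.0018
-> [ 0.6447  0.1804  0.26   25.    ]  rz 4.1  dx -0.0467 dy 0.0203 dz -0.0018
-> [ 0.6447  0.1804  0.15   25.    ]  rz 0.0  dx -0.0000 dy 0.0000 dz 0.1100
```

Request:
carry_out(
  targets=[0, 0, 4, -0.047, -0.018, -0.002, 0, 0, 0, 4, -0.049, -0.015, -0.002, 0, 0, 0, 4, -0.049, -0.012, -0.002, 0, 0, 0, 4, -0.05, -0.008, -0.002, 0, 0, 0, 4, -0.051, -0.004, -0.002, 0],
  squeeze=10,
)

```text
clock: 0.72
tcp_pos: [0.3633, 0.3973, 0.2485]
tcp_rot: [0.312, 0.95, -0.0, -0.0]
wrist_force: [0.3, 1.1, -1.0]
finger_gap: 0.0404
grasp_force: 0.0
```

Request:
carry_out(
  targets=[0, 0, 4, -0.051, -0.001, -0.002, 0, 0, 0, 4, -0.051, 0.003, -0.002, 0, 0, 0, 4, -0.05, 0.006, -0.002, 0, 0, 0, 4, -0.05, 0.01, -0.002, 0, 0, 0, 0, 0, 0, 0, 0],
)

```text
clock: 1.35
tcp_pos: [0.5269, 0.2733, 0.2561]
tcp_rot: [0.442, 0.897, -0.0, 0.0]
wrist_force: [-1.1, -0.2, -0.0]
finger_gap: 0.0005
grasp_force: 0.0
```

```bash
python3 - <<'E'
from p import *
c=cur(); e=swing(65,.115,.050,.26)
W=[[*(np.array(c[:3])+(np.array(e[:3])-c[:3])*k/3),c[3]+(e[3]-c[3])*k/3] for k in range(1,4)]
rows(W+[swing(65,.115,.05,.15)],c)
E
```

```text
now 1.35 [0.5269 0.2733 0.2561] 37.52 [-1.1476 -0.2115 -0.0373] tilt -0.9999997687425582
-> [ 0.5662  0.2423  0.2574 33.3493]  rz 4.2  dx -0.0485 dy 0.0123 dz -0.0013
-> [ 0.6054  0.2113  0.2587 29.1747]  rz 4.2  dx -0.0475 dy 0.0158 dz -0.0013
-> [ 0.6447  0.1804  0.26   25.    ]  rz 4.2  dx -0.0462 dy 0.0192 dz -0.0013
-> [ 0.6447  0.1804  0.15   25.    ]  rz -0.0  dx -0.0000 dy -0.0000 dz 0.1100
```

Request:
carry_out(
  targets=[0, 0, 4.2, -0.0485, 0.012, -0.001, 0, 0, 0, 4.2, -0.0475, 0.016, -0.001, 0, 0, 0, 4.2, -0.046, 0.019, -0.001, 0, 0, 0, 0, 0, 0, 0, 0, 0, 0, 0, 0, 0, 0.05, 0],
)

```text
clock: 1.98
tcp_pos: [0.6447, 0.1847, 0.2136]
tcp_rot: [0.535, 0.845, 0.003, 0.003]
wrist_force: [0.3, -0.2, -0.3]
finger_gap: 0.0008
grasp_force: 0.0
```

```bash
python3 - <<'E'
from p import *
pic("top","pics/t1.png");pic("scene","pics/s1.png")
a=cv2.imread("pics/t1.png")[120:300,130:330];b=cv2.imread("pics/s1.png")[90:270,160:360]
cv2.imwrite("pics/j1.png",np.hstack([cv2.resize(x,(400,360),interpolation=cv2.INTER_CUBIC) for x in(a,b)]))
rows([swing(65,.115,.05,.15)])
E
```

```text
now 2.075 [0.6378 0.1844 0.2034] 25.32 [-1.2816 -0.183  -0.6395] tilt -0.9999324740537855
-> [ 0.6447  0.1804  0.15   25.    ]  rz 0.3  dx -0.0066 dy 0.0046 dz 0.0534
```

View pics/j1.png

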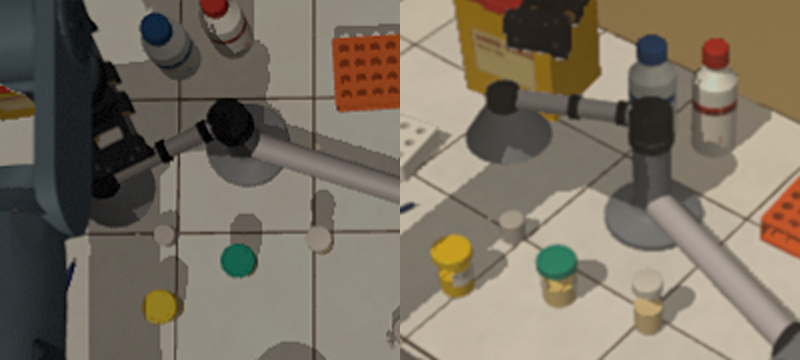

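The left panel shows the gripper behind the arm tube on the far side, with tin, cup and jar undisturbed. I descend beside the tube.

Request:
carry_out(
  targets=[0, 0, 0, -0.003, 0.003, 0.027, 0, 0, 0, 0, -0.003, 0.001, 0.026, 0, 0, 0, 0, 0, 0, 0, 0],
)

```text
clock: 2.45
tcp_pos: [0.6467, 0.1807, 0.1556]
tcp_rot: [0.535, 0.845, -0.001, -0.002]
wrist_force: [0.1, 0.3, -0.3]
finger_gap: 0.0005
grasp_force: 0.0
```

```bash
python3 - <<'E'
from p import *
c=cur(); P=[65-4*k for k in range(0,18)]
rows([swing(p,.117,.0295,.15) for p in P],c)
E
```

```text
now 2.45 [0.6467 0.1807 0.1556] 25.29 [ 0.1349  0.2844 -0.2746] tilt -0.9999902013790348
-> [ 0.6253  0.1735  0.15   25.    ]  rz 0.3  dx 0.0027 dy -0.0224 dz 0.0056
-> [ 0.6171  0.1716  0.15   29.    ]  rz -4.0  dx 0.0018 dy -0.0082 dz -0.0000
-> [ 0.609   0.1692  0.15   33.    ]  rz -4.0  dx 0.0018 dy -0.0082 dz -0.0000
-> [ 0.6011  0.1662  0.15   37.    ]  rz -4.0  dx 0.0018 dy -0.0082 dz -0.0000
-> [ 0.5935  0.1627  0.15   41.    ]  rz -4.0  dx 0.0018 dy -0.0082 dz -0.0000
-> [ 0.5861  0.1586  0.15   45.    ]  rz -4.0  dx 0.0018 dy -0.0082 dz -0.0000
-> [ 0.5791  0.154   0.15   49.    ]  rz -4.0  dx 0.0018 dy -0.0082 dz -0.0000
-> [ 0.5723  0.149   0.15   53.    ]  rz -4.0  dx 0.0018 dy -0.0082 dz -0.0000
-> [ 0.5659  0.1435  0.15   57.    ]  rz -4.0  dx 0.0018 dy -0.0082 dz -0.0000
-> [ 0.56    0.1375  0.15   61.    ]  rz -4.0  dx 0.0018 dy -0.0082 dz -0.0000
-> [ 0.5544  0.1312  0.15   65.    ]  rz -4.0  dx 0.0018 dy -0.0082 dz -0.0000
-> [ 0.5493  0.1245  0.15   69.    ]  rz -4.0  dx 0.0018 dy -0.0082 dz -0.0000
-> [ 0.5447  0.1174  0.15   73.    ]  rz -4.0  dx 0.0018 dy -0.0082 dz -0.0000
-> [ 0.5406  0.1101  0.15   77.    ]  rz -4.0  dx 0.0018 dy -0.0082 dz -0.0000
-> [ 0.5371  0.1024  0.15   81.    ]  rz -4.0  dx 0.0018 dy -0.0082 dz -0.0000
-> [ 0.534   0.0946  0.15   85.    ]  rz -4.0  dx 0.0018 dy -0.0082 dz -0.0000
-> [ 0.5315  0.0865  0.15   89.    ]  rz -4.0  dx 0.0018 dy -0.0082 dz -0.0000
-> [ 0.5296  0.0783  0.15   93.    ]  rz -4.0  dx 0.0018 dy -0.0082 dz -0.0000
```

Request:
carry_out(
  targets=[0, 0, 0, 0.001, -0.005, 0.003, 0, 0, 0, 0, 0.001, -0.005, 0.003, 0, 0, 0, 0, 0, -0.005, 0, 0, 0, 0, 0, 0, -0.005, 0, 0, 0, 0, 0, 0, -0.003, 0, 0],
)

```text
clock: 3.08
tcp_pos: [0.627, 0.1714, 0.151]
tcp_rot: [0.536, 0.844, 0.0, 0.0]
wrist_force: [-0.2, -0.3, -0.6]
finger_gap: 0.0005
grasp_force: 0.0
```

Request:
carry_out(
  targets=[0, 0, -4, 0.0018, -0.0082, 0, 0, 0, 0, -4, 0.0018, -0.0082, 0, 0, 0, 0, -4, 0.0018, -0.0082, 0, 0, 0, 0, -4, 0.0018, -0.0082, 0, 0, 0, 0, -4, 0.0018, -0.0082, 0, 0],
)

```text
clock: 3.7
tcp_pos: [0.5887, 0.1567, 0.1511]
tcp_rot: [0.38, 0.925, 0.001, 0.001]
wrist_force: [3.7, 1.2, -1.0]
finger_gap: 0.0005
grasp_force: 1.2
```

```bash
python3 - <<'E'
from p import *
c=cur(); p=90-c[3]; rows([swing(p,.117,.0295,.15)],c)
pic("top","pics/t2.png");pic("scene","pics/s2.png")
a=cv2.imread("pics/t2.png")[120:300,130:330];b=cv2.imread("pics/s2.png")[90:270,160:360]
cv2.imwrite("pics/j2.png",np.hstack([cv2.resize(x,(400,360),interpolation=cv2.INTER_CUBIC) for x in(a,b)]))
E
```

```text
now 3.7 [0.5887 0.1567 0.1511] 45.32 [ 3.7057  1.2429 -1.0091] tilt -0.9999971986285239
-> [ 0.5856  0.1582  0.15   45.3173]  rz -0.0  dx 0.0033 dy -0.0012 dz 0.0011
```

View pics/j2.png

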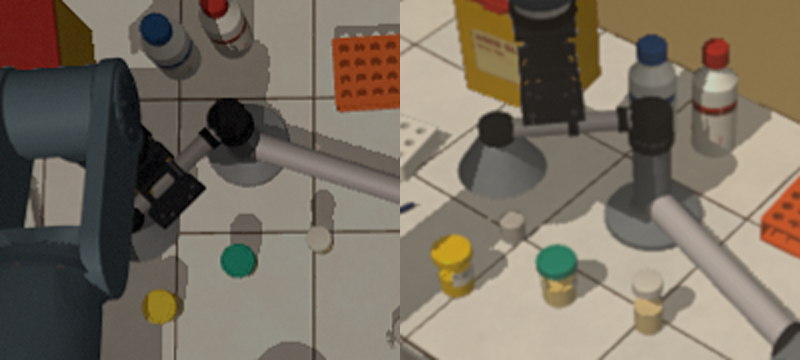

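Both panels show the arm turned with the finger on the tube, forces about 4 N. I continue the arc.

Request:
carry_out(
  targets=[0, 0, -4, 0.0025, -0.0082, 0, 0, 0, 0, -4, 0.0025, -0.0082, 0, 0, 0, 0, -4, 0.0025, -0.0082, 0, 0, 0, 0, -4, 0.0025, -0.0082, 0, 0, 0, 0, -4, 0.0018, -0.0082, 0, 0],
)

```text
clock: 4.42
tcp_pos: [0.5554, 0.1314, 0.1514]
tcp_rot: [0.215, 0.977, 0.001, 0.001]
wrist_force: [2.9, 1.1, -0.5]
finger_gap: 0.0004
grasp_force: 1.2
```

Request:
carry_out(
  targets=[0, 0, -4, 0.0018, -0.0082, 0, 0, 0, 0, -4, 0.0018, -0.0082, 0, 0, 0, 0, -4, 0.0018, -0.0082, 0, 0, 0, 0, -3, 0.0013, -0.0062, 0, 0, 0, 0, 0, 0, 0, 0, 0],
)

```text
clock: 5.05
tcp_pos: [0.538, 0.1042, 0.1509]
tcp_rot: [0.087, 0.996, -0.0, 0.0]
wrist_force: [-0.3, 0.3, -0.3]
finger_gap: 0.0007
grasp_force: 0.0
```

```bash
python3 - <<'E'
from p import *
c=cur(); p=90-c[3]; rows([swing(p,.117,.0295,.15),swing(1.8,.117,.0295,.15)],c)
d=pic("top","pics/t3.png");e=pic("scene","pics/s3.png")
a=cv2.imread("pics/t3.png")[120:300,130:330];b=cv2.imread("pics/s3.png")[90:270,160:360]
cv2.imwrite("pics/j3.png",np.hstack([cv2.resize(x,(400,360),interpolation=cv2.INTER_CUBIC) for x in(a,b)]))
E
```

```text
now 5.05 [0.538  0.1042 0.1509] 80.07 [-0.2802  0.2556 -0.2856] tilt -0.9999999945389736
-> [ 0.5378  0.1042  0.15   80.0718]  rz -0.0  dx 0.0002 dy -0.0000 dz 0.0009
-> [ 0.532   0.0882  0.15   88.2   ]  rz -8.1  dx 0.0030 dy -0.0168 dz -0.0000
```

View pics/j3.png

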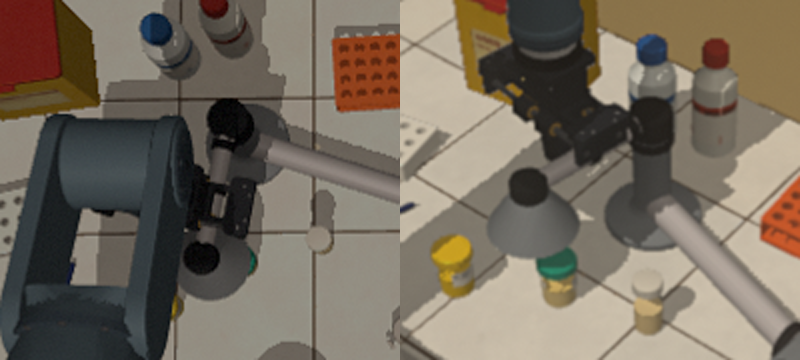

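The hood is just left of the cup; its black top is at about top (231,248) and scene (224,182), and the cup is still in place.

```bash
python3 - <<'E'
from p import *
d=L("t3");e=L("s3")
print(plane(d,(230.5,248),.177),plane(e,(224,181.5),.177)); t.update(d);s.update(e); print(tri((230.5,248),(224,181.5)))
E
```

```text
[0.4726 0.0872 0.177 ] [0.4678 0.0813 0.177 ]
(array([0.4737, 0.0884, 0.1687]), np.float64(0.0012880990724870346))
```

Request:
carry_out(
  targets=[0, 0, -3, 0.0011, -0.006, 0, 0, 0, 0, -2, 0.001, -0.004, 0, 0, 0, 0, -1, 0.0005, -0.002, 0, 0, 0, 0, 0, 0, 0, 0, 0],
)

```text
clock: 5.65
tcp_pos: [0.5336, 0.093, 0.1507]
tcp_rot: [0.034, 0.999, 0.0, -0.0]
wrist_force: [-1.7, -0.2, 0.6]
finger_gap: 0.0008
grasp_force: 0.7
```

```bash
python3 - <<'E'
from p import *
c=cur(); rows([swing(1.8,.117,.0295,.15)],c)
d=pic("top","pics/t4.png");e=pic("scene","pics/s4.png")
t.update(d);s.update(e)
for roi,im,n in(((215,235,250,262),t,'t'),((205,170,250,205),s,'s')):
    print(n,blob(im,(0,0,0),(180,255,45),roi))
a=cv2.imread("pics/t4.png")[170:290,170:303];b=cv2.imread("pics/s4.png")[150:270,170:303]
cv2.imwrite("pics/j4.png",np.hstack([cv2.resize(x,(400,360),interpolation=cv2.INTER_CUBIC) for x in(a,b)]))
E
```

```text
now 5.65 [0.5336 0.093  0.1507] 86.15 [-1.6907 -0.2365  0.5977] tilt -0.9999999388095492
-> [ 0.532   0.0882  0.15   88.2   ]  rz -2.1  dx 0.0013 dy -0.0050 dz 0.0007
t (array([228.0521, 247.1513]), array([215, 235,  32,  27, 595], dtype=int32))
s (array([229.1066, 186.9632]), array([220, 178,  19,  18, 272], dtype=int32))
```

View pics/j4.png

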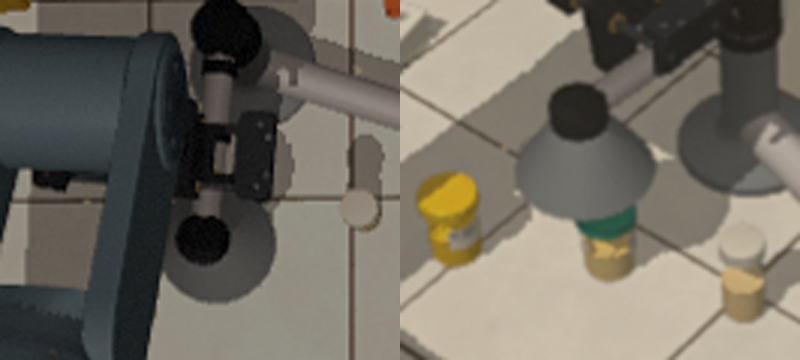

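Hood now covers most of the cup, its top at about (237,249) px (y≈0.071, wanted ≈0.061). One more 6 mm nudge, then back off.

Request:
carry_out(
  targets=[0, 0, -2, 0.001, -0.004, 0, 0, 0, 0, -1, 0.0004, -0.002, 0, 0, 0, 0, 0, 0, 0, 0, 0, 0, 0, 0, 0, 0.01, 0, 0, 0, 0, 0, 0, 0.02, 0, 0],
)

```text
clock: 6.38
tcp_pos: [0.5326, 0.1171, 0.1507]
tcp_rot: [0.008, 1.0, -0.0, 0.0]
wrist_force: [-0.4, -0.0, 0.7]
finger_gap: 0.0003
grasp_force: 0.0
```

Request:
carry_out(
  targets=[0, 0, 0, 0, 0.01, -0.03, 0, 0, 0, 0, 0, 0.01, -0.05, 0, 0, 0, 0, 0, 0.06, -0.02, 0, 0, 0, 0, 0, 0.06, 0, 0, 0, 0, 0, 0, 0, 0, 0],
)

```text
clock: 7.0
tcp_pos: [0.5337, 0.2604, 0.2508]
tcp_rot: [0.005, 1.0, 0.0, 0.0]
wrist_force: [-0.3, -0.7, -1.0]
finger_gap: 0.0005
grasp_force: 0.0
```

```bash
python3 - <<'E'
from p import *
c=cur()
d=pic("top","pics/t5.png");e=pic("scene","pics/s5.png")
t.update(d);s.update(e)
A_,B_=blob(t,(0,0,0),(180,255,45),(225,235,260,265)),blob(s,(0,0,0),(180,255,45),(215,170,260,215))
print(A_,B_,tri(A_[0],B_[0]))
a=cv2.imread("pics/t5.png")[170:290,170:303];b=cv2.imread("pics/s5.png")[150:270,170:303]
cv2.imwrite("pics/j5.png",np.hstack([cv2.resize(x,(400,360),interpolation=cv2.INTER_CUBIC) for x in(a,b)]))
E
```

```text
now 7.0 [0.5337 0.2604 0.2508] 89.47 [-0.2918 -0.7044 -1.0477] tilt -0.9999991707719439
(array([239.5968, 246.6711]), array([227, 235,  33,  24, 377], dtype=int32)) (array([232.0655, 188.9491]), array([223, 180,  19,  18, 275], dtype=int32)) (array([0.4775, 0.0687, 0.1545]), np.float64(3.3678708520549874e-06))
```

View pics/j5.png

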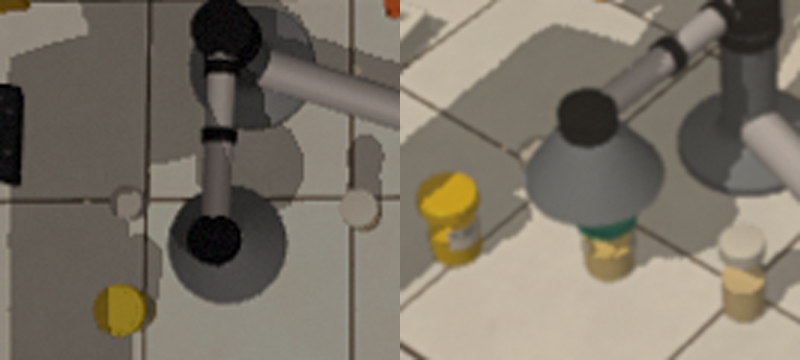

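The hood is visible clear of the gripper: mouth circle centred at about (246,251.5) px in the top view.

```bash
python3 - <<'E'
from p import *
d=L("t5");e=L("s5")
print("mouth",plane(d,(246,251.5),.105),plane(e,(235,207),.105),"top",plane(d,(241,250),.177))
m=blob(e,(70,90,30),(100,255,255),(215,200,260,250));print(m)
c=cur();e0=lever(17,.075,.050,.25)
n=11
W=[[*(np.array(c[:3])+(np.array(e0[:3])-c[:3])*k/n),c[3]+(e0[3]-c[3])*k/n] for k in range(1,n+1)]
rows(W,c)
E
```

```text
mouth [0.4683 0.0609 0.105 ] [0.4736 0.0615 0.105 ] top [0.4674 0.0607 0.177 ]
(array([238.898 , 226.2653]), array([230, 223,  18,   6,  49], dtype=int32))
now 7.1 [0.5339 0.257  0.2501] 89.3 [ 0.1711 -0.5599 -1.2065] tilt -0.9999995478960412
-> [ 0.5273  0.2064  0.2501 87.818 ]  rz 1.5  dx 0.0059 dy -0.0507 dz 0.0000
-> [ 0.5208  0.1557  0.2501 86.3362]  rz 1.5  dx 0.0046 dy -0.0508 dz 0.0000
-> [ 0.5142  0.1051  0.2501 84.8544]  rz 1.5  dx 0.0033 dy -0.0509 dz 0.0000
-> [ 0.5076  0.0545  0.2501 83.3726]  rz 1.5  dx 0.0020 dy -0.0510 dz 0.0000
-> [ 0.5011  0.0039  0.25   81.8908]  rz 1.5  dx 0.0007 dy -0.0510 dz 0.0000
-> [ 0.4945 -0.0468  0.25   80.409 ]  rz 1.5  dx -0.0006 dy -0.0510 dz 0.0000
-> [ 0.4879 -0.0974  0.25   78.9272]  rz 1.5  dx -0.0020 dy -0.0510 dz 0.0000
-> [ 0.4814 -0.148   0.25   77.4454]  rz 1.5  dx -0.0033 dy -0.0509 dz 0.0000
-> [ 0.4748 -0.1986  0.25   75.9636]  rz 1.5  dx -0.0046 dy -0.0508 dz 0.0000
-> [ 0.4682 -0.2493  0.25   74.4818]  rz 1.5  dx -0.0059 dy -0.0507 dz 0.0000
-> [ 0.4617 -0.2999  0.25   73.    ]  rz 1.5  dx -0.0072 dy -0.0505 dz 0.0000
```

Mouth is within about 8 mm of the cup axis. Now over to the lever.

Request:
carry_out(
  targets=[0, 0, 1.5, 0.006, -0.051, 0, 0, 0, 0, 1.5, 0.005, -0.051, 0, 0, 0, 0, 1.5, 0.003, -0.051, 0, 0, 0, 0, 1.5, 0.002, -0.051, 0, 0, 0, 0, 1.5, 0.001, -0.051, 0, 0],
)

```text
clock: 7.72
tcp_pos: [0.4996, -0.0001, 0.2504]
tcp_rot: [0.074, 0.997, -0.0, -0.0]
wrist_force: [0.2, -0.0, -0.5]
finger_gap: 0.0004
grasp_force: 0.0
```

Request:
carry_out(
  targets=[0, 0, 1.5, -0.001, -0.051, 0, 0, 0, 0, 1.5, -0.002, -0.051, 0, 0, 0, 0, 1.5, -0.003, -0.051, 0, 0, 0, 0, 1.5, -0.005, -0.051, 0, 0, 0, 0, 1.5, -0.006, -0.051, 0, 0],
)

```text
clock: 8.35
tcp_pos: [0.4656, -0.2535, 0.2504]
tcp_rot: [0.139, 0.99, -0.0, -0.0]
wrist_force: [-0.0, -0.8, 0.8]
finger_gap: 0.0004
grasp_force: 0.0
```

Request:
carry_out(
  targets=[0, 0, 1.5, -0.007, -0.051, 0, 0, 0, 0, 0, 0, 0, 0.04, 0, 0, 0, 0, 0, 0, 0.04, 0, 0, 0, 0, 0, 0, 0, 0],
)

```text
clock: 8.85
tcp_pos: [0.457, -0.3009, 0.1672]
tcp_rot: [0.152, 0.988, 0.002, -0.003]
wrist_force: [-0.3, -0.6, 0.4]
finger_gap: 0.0003
grasp_force: 0.0
```

```bash
python3 - <<'E'
from p import *
rows([lever(17,.075,.05,.17),lever(17,.075,.05,.086)])
pic("top","pics/t6.png");pic("scene","pics/s6.png")
a=cv2.imread("pics/t6.png")[180:300,310:443];b=cv2.imread("pics/s6.png")[210:330,310:443]
cv2.imwrite("pics/j6.png",np.hstack([cv2.resize(x,(400,360),interpolation=cv2.INTER_CUBIC) for x in(a,b)]))
E
```

```text
now 8.85 [ 0.457  -0.3009  0.1672] 72.55 [-0.2532 -0.6475  0.3585] tilt -0.9999715285034739
-> [ 0.4617 -0.2999  0.17   73.    ]  rz -0.4  dx -0.0041 dy 0.0024 dz -0.0028
-> [ 0.4617 -0.2999  0.086  73.    ]  rz 0.0  dx 0.0000 dy 0.0000 dz 0.0840
```

View pics/j6.png

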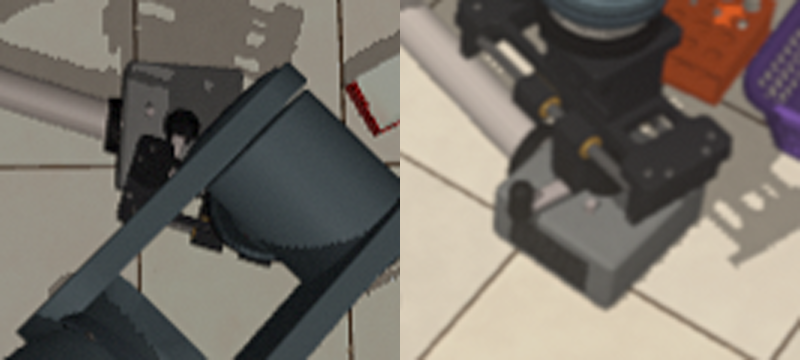

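The fingers hang to the right of the knob with clear space. Descend.

Request:
carry_out(
  targets=[0, 0, 0, -0.004, 0.002, 0.04, 0, 0, 0, 0, 0, 0, 0.041, 0, 0, 0, 0, 0, 0, 0, 0],
)

```text
clock: 9.32
tcp_pos: [0.4635, -0.3002, 0.0888]
tcp_rot: [0.15, 0.989, 0.001, -0.001]
wrist_force: [0.1, 0.0, 0.5]
finger_gap: 0.0006
grasp_force: 0.0
```

```bash
python3 - <<'E'
from p import *
c=cur()
rows([lever(17,.075,.0265,.086)]+[lever(17+5*k,.075,.0265,.086) for k in range(1,17)],c)
E
```

```text
now 9.325 [ 0.4635 -0.3002  0.0888] 72.7 [0.1118 0.0376 0.5249] tilt -0.999994478158426
-> [ 0.4685 -0.2774  0.086  73.    ]  rz -0.3  dx 0.0020 dy 0.0233 dz 0.0028
-> [ 0.4685 -0.2705  0.086  68.    ]  rz 5.0  dx 0.0020 dy 0.0066 dz -0.0000
-> [ 0.4691 -0.2636  0.086  63.    ]  rz 5.0  dx 0.0020 dy 0.0066 dz -0.0000
-> [ 0.4704 -0.2567  0.086  58.    ]  rz 5.0  dx 0.0020 dy 0.0066 dz -0.0000
-> [ 0.4722 -0.25    0.086  53.    ]  rz 5.0  dx 0.0020 dy 0.0066 dz -0.0000
-> [ 0.4745 -0.2435  0.086  48.    ]  rz 5.0  dx 0.0020 dy 0.0066 dz -0.0000
-> [ 0.4775 -0.2372  0.086  43.    ]  rz 5.0  dx 0.0020 dy 0.0066 dz -0.0000
-> [ 0.4809 -0.2312  0.086  38.    ]  rz 5.0  dx 0.0020 dy 0.0066 dz -0.0000
-> [ 0.4849 -0.2255  0.086  33.    ]  rz 5.0  dx 0.0020 dy 0.0066 dz -0.0000
-> [ 0.4894 -0.2202  0.086  28.    ]  rz 5.0  dx 0.0020 dy 0.0066 dz -0.0000
-> [ 0.4943 -0.2153  0.086  23.    ]  rz 5.0  dx 0.0020 dy 0.0066 dz -0.0000
-> [ 0.4996 -0.2109  0.086  18.    ]  rz 5.0  dx 0.0020 dy 0.0066 dz -0.0000
-> [ 0.5053 -0.2069  0.086  13.    ]  rz 5.0  dx 0.0020 dy 0.0066 dz -0.0000
-> [ 0.5113 -0.2034  0.086   8.    ]  rz 5.0  dx 0.0020 dy 0.0066 dz -0.0000
-> [ 0.5176 -0.2005  0.086   3.    ]  rz 5.0  dx 0.0020 dy 0.0066 dz -0.0000
-> [ 0.5241 -0.1981  0.086  -2.    ]  rz 5.0  dx 0.0020 dy 0.0066 dz -0.0000
-> [ 0.5308 -0.1963  0.086  -7.    ]  rz 5.0  dx 0.0020 dy 0.0066 dz -0.0000
```

Request:
carry_out(
  targets=[0, 0, 0, 0.001, 0.006, 0.002, 0, 0, 0, 0, 0.001, 0.006, 0, 0, 0, 0, 0, 0, 0.006, 0, 0, 0, 0, 0, 0, 0.005, 0, 0],
)

```text
clock: 9.82
tcp_pos: [0.4698, -0.2782, 0.0882]
tcp_rot: [0.15, 0.989, -0.0, 0.001]
wrist_force: [-0.4, -0.3, -0.1]
finger_gap: 0.0006
grasp_force: 0.0
```

Request:
carry_out(
  targets=[0, 0, 5, 0.002, 0.0066, 0, 0, 0, 0, 5, 0.002, 0.0066, 0, 0, 0, 0, 5, 0.002, 0.0066, 0, 0, 0, 0, 5, 0.002, 0.0066, 0, 0, 0, 0, 5, 0.002, 0.0066, 0, 0],
)

```text
clock: 10.45
tcp_pos: [0.4757, -0.245, 0.0879]
tcp_rot: [0.362, 0.932, -0.001, 0.0]
wrist_force: [0.1, -1.9, -0.9]
finger_gap: 0.0005
grasp_force: 1.1
```

```bash
python3 - <<'E'
from p import *
c=cur();rows([lever(90-c[3],.075,.0265,.086)],c)
E
```

```text
now 10.45 [ 0.4757 -0.245   0.0879] 47.54 [ 0.1163 -1.9296 -0.9145] tilt -0.9999991636836323
-> [ 0.4748 -0.2429  0.086  47.5406]  rz -0.0  dx 0.0021 dy 0.0010 dz 0.0019
```

Contact at about 2 N; continue.

Request:
carry_out(
  targets=[0, 0, 5, 0.0025, 0.0066, 0, 0, 0, 0, 5, 0.0025, 0.0066, 0, 0, 0, 0, 5, 0.0025, 0.0066, 0, 0, 0, 0, 5, 0.002, 0.0066, 0, 0, 0, 0, 5, 0.002, 0.0066, 0, 0],
)

```text
clock: 11.08
tcp_pos: [0.4945, -0.216, 0.0879]
tcp_rot: [0.555, 0.832, -0.0, 0.0]
wrist_force: [-2.2, -1.6, 1.3]
finger_gap: 0.0007
grasp_force: 1.1
```

Request:
carry_out(
  targets=[0, 0, 5, 0.002, 0.0066, 0, 0, 0, 0, 5, 0.002, 0.0066, 0, 0, 0, 0, 5, 0.002, 0.0066, 0, 0, 0, 0, 5, 0.002, 0.0066, 0, 0],
)

```text
clock: 11.58
tcp_pos: [0.5175, -0.2011, 0.0878]
tcp_rot: [0.691, 0.723, -0.0, -0.0]
wrist_force: [-2.4, -0.1, 2.2]
finger_gap: 0.0002
grasp_force: 1.3
```

```bash
python3 - <<'E'
from p import *
c=cur();rows([lever(90-c[3],.075,.0265,.086),lever(95,.075,.0265,.086)],c)
E
```

```text
now 11.575 [ 0.5175 -0.2011  0.0878] 2.55 [-2.3628 -0.0716  2.2025] tilt -0.9999996759354971
-> [ 0.5182 -0.2003  0.086   2.5463]  rz 0.0  dx 0.0008 dy 0.0007 dz 0.0018
-> [ 0.5281 -0.197   0.086  -5.    ]  rz 7.5  dx 0.0028 dy 0.0101 dz -0.0000
```

Final approach to the stop in small steps, watching force.

Request:
carry_out(
  targets=[0, 0, 3, 0.001, 0.003, 0, 0, 0, 0, 2, 0.001, 0.003, 0, 0, 0, 0, 1, 0.0005, 0.002, 0, 0],
)

```text
clock: 11.95
tcp_pos: [0.5254, -0.1983, 0.0876]
tcp_rot: [0.727, 0.686, -0.0, -0.0]
wrist_force: [-3.0, 1.6, 1.4]
finger_gap: 0.0004
grasp_force: 1.3
```

Request:
carry_out(
  targets=[0, 0, 1, 0, 0.0015, 0, 0, 0, 0, 1, 0, 0.0015, 0, 0],
)

```text
clock: 12.2
tcp_pos: [0.5282, -0.1985, 0.0872]
tcp_rot: [0.739, 0.673, -0.0, -0.001]
wrist_force: [-2.2, 1.9, 1.5]
finger_gap: 0.0005
grasp_force: 1.3
```

Request:
carry_out(
  targets=[0, 0, 0, 0, 0.001, 0, 0, 0, 0, 0, 0, 0.001, 0, 0],
)

```text
clock: 12.45
tcp_pos: [0.5304, -0.1989, 0.0872]
tcp_rot: [0.739, 0.674, -0.0, -0.0]
wrist_force: [-3.0, 2.5, 0.2]
finger_gap: 0.0001
grasp_force: 1.2
```

Request:
carry_out(
  targets=[0, 0, 0, 0, 0.001, 0, 0, 0, 0, 0, 0, 0.001, 0, 0],
)

```text
clock: 12.7
tcp_pos: [0.5325, -0.1993, 0.0873]
tcp_rot: [0.739, 0.674, -0.0, -0.0]
wrist_force: [-2.4, 2.6, -0.1]
finger_gap: 0.0004
grasp_force: 1.1
```

Request:
carry_out(
  targets=[0, 0, 0, 0, 0.001, 0, 0, 0, 0, 0, 0, 0.001, 0, 0],
)

```text
clock: 12.95
tcp_pos: [0.5338, -0.1993, 0.0873]
tcp_rot: [0.739, 0.674, -0.001, -0.001]
wrist_force: [-7.6, 2.5, 2.8]
finger_gap: 0.0004
grasp_force: 3.9
```

Request:
carry_out(
  targets=[0, 0, 0, 0, 0.001, 0, 0, 0, 0, 0, 0, 0.001, 0, 0],
)

```text
clock: 13.2
tcp_pos: [0.5341, -0.1992, 0.0871]
tcp_rot: [0.739, 0.674, -0.002, -0.003]
wrist_force: [-14.7, 2.3, 7.5]
finger_gap: 0.0006
grasp_force: 7.8
```

```bash
python3 - <<'E'
from p import *
cur()
pic("top","pics/t7.png");pic("scene","pics/s7.png")
a=cv2.imread("pics/t7.png")[160:280,310:443];b=cv2.imread("pics/s7.png")[210:330,310:443]
cv2.imwrite("pics/j7.png",np.hstack([cv2.resize(x,(400,360),interpolation=cv2.INTER_CUBIC) for x in(a,b)]))
E
```

```text
now 13.2 [ 0.5341 -0.1992  0.0871] -5.28 [-14.6877   2.3301   7.5154] tilt -0.9999813598274505
```

The stop is reached: force rose from 3 to 15 N while the tool stood still. Back off and lift.

Request:
carry_out(
  targets=[0, 0, 0, 0, -0.01, 0, 0, 0, 0, 0, 0, -0.025, 0, 0, 0, 0, 0, 0, -0.01, -0.05, 0, 0, 0, 0, 0, -0.02, -0.06, 0, 0, 0, 0, 0, -0.06, -0.04, 0],
)

```text
clock: 13.92
tcp_pos: [0.4219, -0.1906, 0.2355]
tcp_rot: [0.739, 0.674, 0.001, 0.004]
wrist_force: [-1.0, 0.1, 0.7]
finger_gap: 0.0001
grasp_force: 0.0
```

Request:
carry_out(
  targets=[0, 0, 0, 0, -0.05, 0, 0, 0, 0, 0, 0, -0.05, 0, 0, 0, 0, 0, 0, 0, 0, 0, 0, 0, 0, 0, 0, 0, 0],
)

```text
clock: 14.42
tcp_pos: [0.3216, -0.1805, 0.2323]
tcp_rot: [0.739, 0.673, 0.0, 0.002]
wrist_force: [0.2, -0.3, 0.9]
finger_gap: 0.0005
grasp_force: 0.0
```

```bash
python3 - <<'E'
from p import *
cur()
t.update(pic("top","pics/t8.png"));s.update(pic("scene","pics/s8.png"))
print("expected knob px",proj(t,[.557,-.199,.1]),proj(s,[.557,-.199,.1]))
for im,P in((t,proj(t,[.557,-.199,.1])),(s,proj(s,[.557,-.199,.1]))):
    x,y=P.astype(int)
    h=cv2.cvtColor(im["img"],cv2.COLOR_RGB2HSV)[y-12:y+13,x-14:x+15,2];print(h[::2,::2])
A_=blob(t,(0,0,0),(180,255,45),(228,240,252,262))
print("hood",A_, "cup",blob(s,(70,90,30),(100,255,255),(215,200,260,250)))
E
```

```text
now 14.425 [ 0.3216 -0.1805  0.2323] -5.35 [ 0.1619 -0.2922  0.8988] tilt -0.9999934256185871
expected knob px [343.0331 217.9561] [350.0833 238.8768]
[[103 104 103 103 102 102 100 101 102 103 105  34  81  84  83]
 [ 95 102 103 101 103 102 102 102 103 103 107  32  82  81  83]
 [ 77  74  88  96 103 105 103 102 102 104 108  31  82  82  82]
 [ 83  82  82  77  73  86  96  99 104  99 104  36  83  82  81]
 [ 88  85  84  83  82  82  78  76  78   0   0  47  74  80  83]
 [ 89  89  89  87  85  83  77  37  73   5   0  42  53  51  52]
 [ 77  81  83  88  89  93  22   3   8  45  47  56  59  53  51]
 [ 68  71  74  78  79  86   6   9   7  82  82 122 122 122 121]
 [ 69  59  63  66  71  75  27   0   0  65  69 116 122 124 125]
 [106  94  82  70  59  64  69  62  45  10   9  65  82  82  70]
 [104 104 103 104 106  80  68  63  25   9  17  70  83  84  85]
 [103 104 104 103 103 103 105 109  17  11  21  73  84  82  86]
 [104 104 103 102 102 104 102 106  13   2  21  73  84  83  86]]
[[144 145 144 144 144 145 144 144 145 144 143 144 144 144 143]
 [139 144 145 144 144 144 145 144 144 145 145 145 144 144 143]
 [117 138 145 145 144 143 142 142 144 144 145 144 144 144 142]
 [116 117 139 144 143 143 142 142 142 143 145 145 144 145 144]
 [121 115 116 137 143 143 142 144 142 142 143 145 144 145 145]
 [122 121 116 119 140 143 144 144 143 143 144 143 143 143 143]
 [119 123 120 116 119 141 127  83  74 111 142 142 143 143 143]
 [121 120 122 120 116 119  76  42  43  52 132 143 143 142 143]
 [114 117 120 122 120 117  60  45  48  47 119 142 141 141 144]
 [109 113 117 121 124 115  56  45  45  49 135 142 141 142 144]
 [107 110 114 118 121 118  55  45  45  55 134 143 141 142 142]
 [101 106 109 114 119 112  52  43  52  89 115 129 141 142 142]
 [ 93 101 107 110 114 119  84  46  78 108 112 120 149 140 140]]
hood (array([238.3884, 251.2768]), array([228, 240,  24,  22, 448], dtype=int32)) cup (array([238.64, 226.3 ]), array([230, 224,  17,   5,  50], dtype=int32))
```

The knob shows at the open position, the bar is in line, and the hood and cup haven't moved. Handing in.

```bash
python3 -c "
from h import *
print(ticket.close_job())"
```

```text
the job is handed in; nothing more can be done
None
```

I handed the job in at about 14 s: the hood stands over the teal-lidded cup (mouth about 8 mm off the cup's axis), the damper lever is against its open stop, and the robot is clear; the judge gave no verdict, and the cup, jar and tin looked unmoved in the last pictures, but I did not measure the tally counter or slide box.

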